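# Wind up the kitchen timer that has run down

## Task

One of the two blue clockwork kitchen timers has run down: its pointer stands in or near the red part of the dial, while the other's stands in the green. Wind the run-down one fully, turning its key clockwise in as many turns as it takes until it comes up against its firm stop, and let go of it so that the ratchet holds it there. Leave the other timer, which is fully wound already, untouched while you do so, and do not push the mug, spice jar and salt shaker about or knock them over.

Things in the scene. Friction and masses are not known exactly. Their poses are not given: they have to be found in the camera images.
- timer_a: one of two identical clockwork timers (the name says nothing of its state), fixed by a suction foot: blue drum 130 mm across, white dial at height 60 mm, key on its centre. Origin: centre of the underside, on the key's axis; z up; the pointer stands toward -x at joint value 0. Dial: red patches at joint 0 to 1.3 (run down), black ticks, green at 4.4 to 5.2 (wound)
- timer_a_grip (a point): grip point on the key's axis, 98 mm above the worktop; turns with the key. Key: upright flat bar of two wings along x, 51 mm long, 12 mm thick (y), 78 to 114 mm above the worktop, on a 16 mm stem over a hub disc of 60 mm diameter with its top at 67 mm. A black, white-tipped pointer lies under the -x wing, reaching 47 mm from the axis
- timer_a_key (a joint): its winding key, rad; grows clockwise seen from above; 5.2 is the firm stop (fully wound). A spring turns it back (0.04 N m empty to 0.17 N m full); let go, it drops back to the last click passed and a ratchet holds it there. Clicks every 0.3 rad, the last at 5.1. It cannot be forced back past a click
- timer_b: the other of two identical clockwork timers (the name says nothing of its state), fixed by a suction foot: blue drum 130 mm across, white dial at height 60 mm, key on its centre. Origin: centre of the underside, on the key's axis; z up; the pointer stands toward -x at joint value 0. Dial: red patches at joint 0 to 1.3 (run down), black ticks, green at 4.4 to 5.2 (wound)
- timer_b_grip (a point): grip point on the key's axis, 98 mm above the worktop; turns with the key. Key: upright flat bar of two wings along x, 51 mm long, 12 mm thick (y), 78 to 114 mm above the worktop, on a 16 mm stem over a hub disc of 60 mm diameter with its top at 67 mm. A black, white-tipped pointer lies under the -x wing, reaching 47 mm from the axis
- timer_b_key (a joint): its winding key, rad; grows clockwise seen from above; 5.2 is the firm stop (fully wound). A spring turns it back (0.04 N m empty to 0.17 N m full); let go, it drops back to the last click passed and a ratchet holds it there. Clicks every 0.3 rad, the last at 5.1. It cannot be forced back past a click
- mug: mug, dark above and white below, 82 mm across and 97 mm high, handle to one side; bystander. Origin at the centre of its underside, z up
- spice_jar: spice jar with a red cap, 45 mm across, 106 mm high; bystander. Origin at the centre of its underside, z up
- salt_shaker: glass salt shaker with a grey top, 44 mm across, 90 mm high; bystander. Origin at the centre of its underside, z up

How it is judged:
By the outcome, as a careful person would: the job done as asked, in the order asked, and still so for the second after the job is handed in, with the robot touching nothing.
It also fails if it takes over 58 s, if anything falls off the work surface, if the arm or the gripper's body presses on something with over 40 N, if the wrist force passes 120 N, or if a joint passes its speed limit or range.

## Robot

A 6-joint arm with a two-finger parallel gripper is mounted at the origin on a cart in front of the work surface, level with it; the furniture and walls round the work are solid. World frame = base frame: x ahead of the robot, y to its left, z up, the work surface at z = 0. Lengths are in m, angles in rad, forces in N, time in s.
With the tool pointing down it reaches from about 0.35 to 0.875 m from the base axis. Payload 4.2 kg.
Tool frame: the origin (TCP) lies midway between the tips of the shut fingers; the grasp point (between the pads) lies env.hold_point_z behind it (env.hold_point_z is the distance from the TCP to the grasp point, in m); z points along the fingers, y is the line along which they close (so a half turn about z gives the same grasp; the last joint's range is limited). The gripper opens to 87 mm and grips with 3 to 60 N. Pads are 19 mm wide; open, the fingers measure 117 mm over their backs; the gripper's body (75 mm by 190 mm) begins 51 mm behind the grasp point.
Start: joints at [-1.036, 0.385, 0.008, 0, -1.194, -0.259], TCP at [0.17, -0.601, 0.186] pointing down, gripper open.
Joint ranges: [-3.14, 3.14], [-1.21, 2.06], [-1.07, 1.41], [-3.16, 2.05], [-2.99, -0.16], [-3.1, 3.1]. Speed limits (rad/s): [2.79, 2.79, 3.14, 3.14, 3.14, 3.14].

## Interface

Orientations are given as a unit quaternion [w, x, y, z].
In Python, from bench import env gives the robot as it stands.
- The arm moves only by the shell command python3 -m creep 'ROWS' [OPENING] [FORCE]. ROWS is text: rows parted by semicolons, each of 6 numbers parted by spaces: the shift along the tool's x, y, z each as a share of 0.5 m, from -1 to 1, then the turn, a rotation vector about the tool's x, y, z each as a share of 1.5 rad, from -1 to 1. In form: x y z wx wy wz; .... A call has exactly 10 rows; each row is the pose to reach, as a shift and turn from the pose commanded when the call began, along the tool's axes at that moment; what a row does not reach only later rows make up. A row lasts 1/10 s, in which the tool goes at most 50 mm and 8.59 degrees, less where a joint would pass 70% of its speed; a pose out of reach is approached as far as the arm can. A call with a number of a shift or a turn outside -1 to 1 is refused whole. A call with a gripper value outside its range is refused whole. OPENING is the opening, from 0 (shut) to 1 (fully open), set as the call begins (- or left out, the last holds). The fingers move at their own pace and stop on an object; FORCE is the grip in N (left out, the last holds). Time passes only in rows, so rows that repeat a pose let the fingers close, or fill a call up. It gives the time, the measured TCP pose, the force, the opening and the grip force at its end, in the units of the state.
- env.observe(): the state, without advancing time (a new reading comes with each control period).
- env.get_image(name): name is "scene" or "top" or "wrist"; returns a dict with "frame" (384x512x3 uint8, blue, green, red), "mtx" (3x3 intrinsics, pixels), "dist" ([k1, k2, p1, p2, k3] as OpenCV has them; the pictures are not rectified), "origin" and "orientation" of the camera in the world. Camera axes: x right, y down, z forward; pixel columns grow to the right and rows downward; lengths in m; the calibration is good to about 2 mm. A picture is of the moment at which its call begins. There is no depth.
- env.sign_off(): hands the job in; it is judged then, once.
The state is a dict: "clock": time; "joints": joint angles; "joint_velocities": joint speeds; "joint_torque": joint torques, N m; "ee_pos": TCP position; "tool_rot": TCP orientation; "force": force on the tool from outside, world axes, zero at the start; "wrist_torque": the same for the moment, N m; "grip_width": finger opening in m; "gripper_force": force on a finger pad.
Only numpy, scipy, OpenCV 4.12 (cv2) and the standard library are available. Lean on these libraries where they do the work, as an engineer would, in place of code of your own. Each camera call takes 0.05 s, during which the arm holds its last target. There are 200 camera calls.

## Working session

There is one attempt and no reset: what is moved stays moved. The work goes in short steps, Python scripts to look and compute and a shell command to move; the robot and the scene stay as the last step left them, time stands still between calls to the robot, and variables do not carry over. Pictures are saved under pics/ and viewed, at most 10 in all, crops included, and the job is handed in when it is done.

```bash
mkdir -p pics; ls; python3 - <<'E'
from bench import env
import cv2,numpy as np
o=env.observe();print({k:np.round(v,3) for k,v in o.items()},env.hold_point_z)
for n in("top","scene"):
    d=env.get_image(n);cv2.imwrite(f"pics/{n}0.png",d["frame"]);print(n,np.round(d["mtx"],1).tolist(),d["dist"],d["origin"],d["orientation"])
E
```

```text
pics
{'clock': np.float64(0.0), 'joints': array([-1.036e+00,  3.860e-01,  7.000e-03, -1.000e-03, -1.194e+00,
       -2.590e-01]), 'joint_velocities': array([-0.001, -0.001,  0.   ,  0.002,  0.001,  0.001]), 'joint_torque': array([ 0.0000e+00, -3.9067e+01,  1.8741e+01,  4.2200e+00,  1.1000e-02,
       -0.0000e+00]), 'ee_pos': array([ 0.17 , -0.601,  0.185]), 'tool_rot': array([-0.   , -0.137,  0.991,  0.001]), 'force': array([ 0.568, -0.141, -0.133]), 'wrist_torque': array([ 0.008, -0.019, -0.009]), 'gripper_force': np.float64(0.0), 'grip_width': np.float64(0.087)} 0.0187
top [[389.8, 0.0, 260.9], [0.0, 389.8, 186.3], [0.0, 0.0, 1.0]] [-0.08242946  0.          0.          0.          0.        ] [ 0.33315316 -0.01814795  0.99607877] [-0.07177953  0.72405679 -0.68245447  0.06960857]
scene [[475.2, 0.0, 258.0], [0.0, 475.2, 189.0], [0.0, 0.0, 1.0]] [-0.16338512  0.          0.          0.          0.        ] [-0.30650529  0.60420783  0.60361061] [ 0.23218174 -0.3678048   0.77073207 -0.46559998]
```

View pics/top0.png

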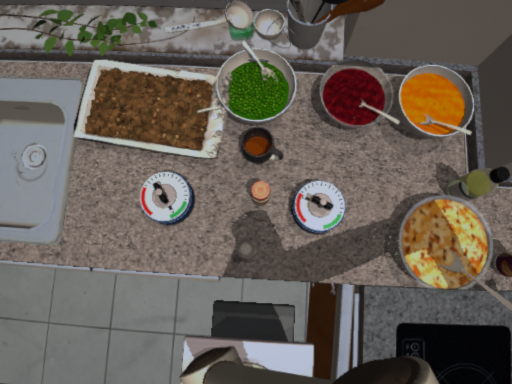

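View pics/scene0.png

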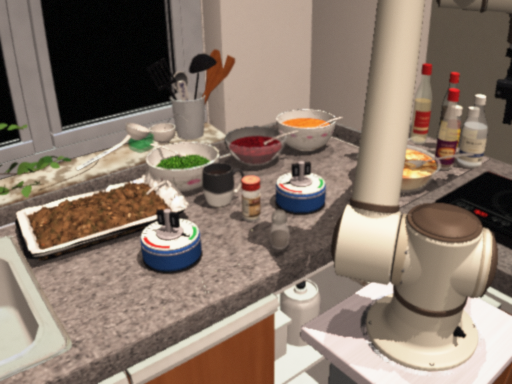

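The top view shows timers at about (166,197) and (319,206), the mug at (257,145), the jar at (261,190) and the shaker at about (245,250). Next I'll zoom in on the dials and measure them.

```bash
cat > h.py <<'E'
import cv2,numpy as np
from scipy.spatial.transform import Rotation as R
def rot(d): return R.from_quat(np.asarray(d["orientation"])[[1,2,3,0]]).as_matrix()
def ray(d,px,z):
    u=cv2.undistortPoints(np.float64(px).reshape(-1,1,2),d["mtx"],d["dist"])[:,0]
    v=np.c_[u,np.ones(len(u))]@rot(d).T; o=np.array(d["origin"])
    return o+v*((z-o[2])/v[:,2])[:,None]
def proj(d,p):
    M=rot(d).T;return cv2.projectPoints(np.float64(p).reshape(-1,1,3),cv2.Rodrigues(M)[0],-M@np.array(d["origin"]),d["mtx"],d["dist"])[0][:,0]
E
python3 - <<'E'
from bench import env
from h import *
d=env.get_image("top");f=d["frame"];hsv=cv2.cvtColor(f,cv2.COLOR_BGR2HSV)
def patch(m,c):
    y,x=np.nonzero(m);k=np.hypot(x-c[0],y-c[1])<30;return np.c_[x[k],y[k]]
out=[]
for c in((166,197),(319,206)):
    dial=patch((hsv[...,2]>170)&(hsv[...,1]<60),c)
    hull=cv2.convexHull(np.float32(patch((f.max(2)>150),c)));e=cv2.fitEllipse(hull)
    ctr=ray(d,[e[0]],.06)[0];print("dial",np.round(e[0],1),np.round(e[1],1),ctr.round(4))
    for n,m in(("red",(hsv[...,1]>130)&((hsv[...,0]<10)|(hsv[...,0]>170))&(hsv[...,2]>120)),("green",(hsv[...,1]>90)&(abs(hsv[...,0].astype(int)-65)<22))):
        w=ray(d,patch(m,c),.06)-ctr;print(n,len(w),np.round(w.mean(0),4),np.degrees(np.arctan2(w.mean(0)[1],w.mean(0)[0])))
    x,y=c;out.append(cv2.resize(f[y-32:y+32,x-32:x+32],(390,390),interpolation=cv2.INTER_CUBIC))
cv2.imwrite("pics/z.png",np.hstack(out))
E
```

```text
dial [163.7 195.7] [49.1 50.7] [0.4855 0.2266 0.06  ]
red 75 [-0.017   0.0454  0.    ] 110.4702759169613
green 69 [-0.0336 -0.039   0.    ] -130.72462324269716
dial [319.5 205.3] [49.2 50.5] [ 0.4845 -0.1546  0.06  ]
red 75 [-0.0075  0.0489  0.    ] 98.68042892911312
green 65 [-0.0384 -0.0332  0.    ] -139.1996706267076
```

View pics/z.png

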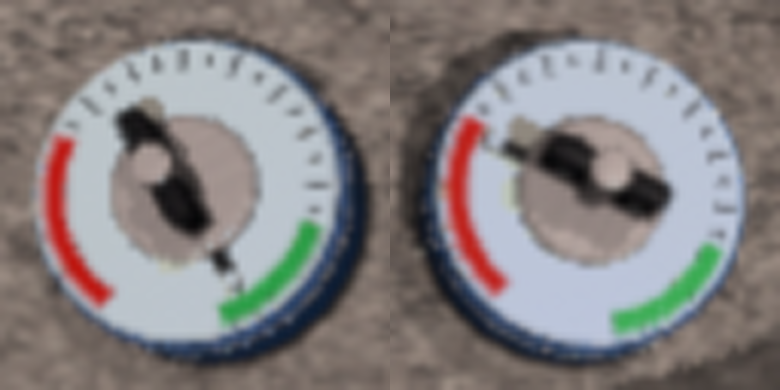

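The right-hand timer, at (0.4845, -0.1546), is the run-down one. Its pointer is at the end of the red, q≈1.2, while the left one's pointer is in the green. I'll hover above it with the fingers roughly across the key and refine with the wrist camera.

```bash
python3 -m creep '-0.08 0.07 -0.1 0 0 0;-0.17 0.14 -0.1 0 0 -0.05;-0.26 0.21 -0.1 0 0 -0.1;-0.34 0.28 -0.1 0 0 -0.2;-0.42 0.34 -0.1 0 0 -0.25;-0.5 0.41 -0.1 0 0 -0.3;-0.58 0.48 -0.1 0 0 -0.35;-0.67 0.54 -0.1 0 0 -0.4;-0.75 0.61 -0.1 0 0 -0.45;-0.848 0.687 -0.1 0 0 -0.573' 1 30
python3 -m creep '0 0 0 0 0 0;0 0 0 0 0 0;0 0 0 0 0 0;0 0 0 0 0 0;0 0 0 0 0 0;0 0 0 0 0 0;0 0 0 0 0 0;0 0 0 0 0 0;0 0 0 0 0 0;0 0 0 0 0 0'
python3 - <<'E'
from bench import env
from h import *
o=env.observe();print(o["ee_pos"],o["tool_rot"],o["joints"].round(3))
d=env.get_image("wrist");f=d["frame"];g=f.copy()
print(d["origin"],proj(d,[[.4845,-.1546,.06],[.4845,-.1546,.114]]))
cv2.imwrite("pics/w1.png",f)
E
```

```text
clock: 1.15
ee_pos: [0.4499, -0.2027, 0.2361]
tool_rot: [0.0, -0.525, 0.851, -0.0]
force: [-0.8, -1.0, -0.2]
grip_width: 0.0871
gripper_force: 0.0
clock: 2.15
ee_pos: [0.4494, -0.2046, 0.236]
tool_rot: [-0.0, -0.523, 0.852, 0.0]
force: [-0.9, 0.4, 0.3]
grip_width: 0.0869
gripper_force: 0.0
[ 0.44935753 -0.20464877  0.23603373] [-9.39032371e-07 -5.22999883e-01  8.52332753e-01  1.43573306e-05] [-0.098  0.124 -0.219 -0.    -1.227 -0.372]
[ 0.41414588 -0.27648886  0.43379403] [[253.55693746 208.7264894 ]
 [252.74084758 224.60803372]]
```

View pics/w1.png

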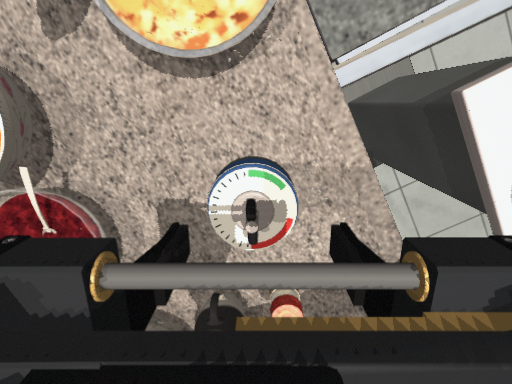

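The wrist view shows the key at (251,210), almost in line with the image's vertical axis, and the dial centre at about (253,208), which matches the prediction. Next I'll refine the centre and key angle.

```bash
python3 - <<'E'
from bench import env
from h import *
d=env.get_image("wrist");f=d["frame"];hsv=cv2.cvtColor(f,cv2.COLOR_BGR2HSV)
Y,X=np.mgrid[:384,:512]
def P(m):return np.c_[X[m],Y[m]].astype(float)
near=np.hypot(X-253,Y-208)<48
def ang(v):return np.degrees(np.arctan2(v[1],v[0]))
cen=np.array([.4845,-.1546,.06])
red=near&(hsv[...,1]>130)&((hsv[...,0]<10)|(hsv[...,0]>170))&(hsv[...,2]>100)
gr=near&(hsv[...,1]>90)&(abs(hsv[...,0].astype(int)-65)<22)
# circle through the coloured arcs and other dial edge
A=[]
for n,m in(("red",red),("green",gr)):
    w=ray(d,P(m),.06);A.append(w);print(n,len(w),ang(w.mean(0)-cen))
w=np.vstack(A)[:,:2];s=np.linalg.lstsq(np.c_[2*w,np.ones(len(w))],(w**2).sum(1),rcond=None)[0];print("circle",s[:2],np.sqrt(s[2]+s[:2]@s[:2]))
k=(np.hypot(X-252,Y-215)<32)&(f.max(2)<60)
n,l,st,cc=cv2.connectedComponentsWithStats(k.astype(np.uint8));i=1+st[1:,4].argmax();print(st[1:].tolist())
w=ray(d,P(l==i),.1)[:,:2];u=np.linalg.svd(w-w.mean(0))[2][0];print("key",w.mean(0),ang(u),np.ptp((w-w.mean(0))@u))
c=f[150:270,190:310];cv2.imwrite("pics/w2.png",cv2.resize(c,(600,600),interpolation=cv2.INTER_CUBIC))
E
```

```text
red 270 98.7207541053651
green 227 -138.6438012525323
circle [ 0.48759746 -0.15297551] 0.05368593203559804
[[246, 199, 11, 22, 209], [248, 231, 9, 13, 89]]
key [ 0.48091239 -0.16771824] 64.15315719238423 0.027742807821965636
```

View pics/w2.png

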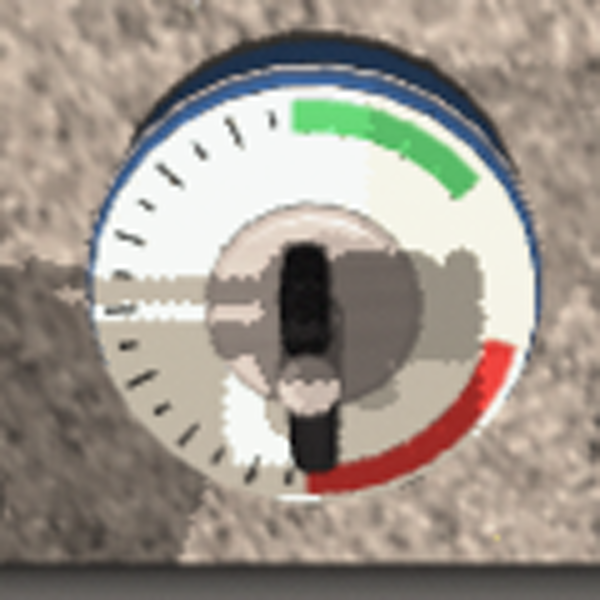

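The zoomed view shows the key's far wing at (305,243–355), the grey hub knob at (309,388), and the near wing down to (313,470). One more calculation gives the axis.

```bash
python3 - <<'E'
from bench import env
from h import *
d=env.get_image("wrist");f=d["frame"];hsv=cv2.cvtColor(f,cv2.COLOR_BGR2HSV)
Y,X=np.mgrid[:384,:512]
for q in([252.6,244],[251,198.6]):print(ray(d,[q],.114)[0].round(4),ray(d,[q],.078)[0].round(4))
near=(np.hypot(X-253,Y-206)<50)
m=near&(((hsv[...,0]>100)&(hsv[...,0]<125)&(hsv[...,1]>110))|((f.min(2)>215)))
m|=near&(hsv[...,1]>130)&((hsv[...,0]<10)|(hsv[...,0]>170))&(hsv[...,2]>100)
for z in(.06,):
    m2=m&~((hsv[...,0]>100)&(hsv[...,0]<125)&(hsv[...,1]>110))
    w=ray(d,np.c_[X[m2],Y[m2]],z)[:,:2].astype(np.float32)
    r=cv2.minEnclosingCircle(w*1000);print(r, len(w))
u=np.array([np.cos(np.radians(64.5)),np.sin(np.radians(64.5)),0])
for c in([.4845,-.1546,0],[.486,-.154,0]):
    c=np.array(c);print(proj(d,[c+.0255*u+[0,0,.114],c-.0255*u+[0,0,.078],c-.0255*u+[0,0,.114]]).round(1).tolist())
E
```

```text
[ 0.4965 -0.1317  0.114 ] [ 0.5057 -0.1154  0.078 ]
[ 0.4713 -0.1847  0.114 ] [ 0.4777 -0.1744  0.078 ]
((486.4210205078125, -153.4454803466797), 60.930965423583984) 2278
[[253.4, 243.8], [252.7, 195.1], [252.1, 204.5]]
[[252.5, 244.7], [251.9, 196.0], [251.2, 205.5]]
```

```bash
python3 -m creep '-0.03 0 0 0 0 -0.1;-0.06 -0.01 0 0 0 -0.2;-0.09 -0.01 0 0 0 -0.3;-0.1234 -0.0194 0 0 0 -0.4;-0.1234 -0.0194 0 0 0 -0.5;-0.1234 -0.0194 0 0 0 -0.6;-0.1234 -0.0194 0 0 0 -0.7;-0.1234 -0.0194 0 0 0 -0.8;-0.1234 -0.0194 0 0 0 -0.9;-0.1234 -0.0194 0 0 0 -1'
python3 -m creep '0 0 0 0 0 -0.1;0 0 0 0 0 -0.2;0 0 0 0 0 -0.3;0 0 0 0 0 -0.4;0 0 0 0 0 -0.5;0 0 0 0 0 -0.6;0 0 0 0 0 -0.7;0 0 0 0 0 -0.8;0 0 0 0 0 -0.9;0 0 0 0 0 -1'
python3 -m creep '0 0 0 0 0 -0.06;0 0 0 0 0 -0.12;0 0 0 0 0 -0.12;0 0 0 0 0 -0.12;0 0 0 0 0 -0.12;0 0 0 0 0 -0.12;0 0 0 0 0 -0.12;0 0 0 0 0 -0.12;0 0 0 0 0 -0.12;0 0 0 0 0 -0.12'
python3 - <<'E'
from bench import env
from h import *
o=env.observe();a=o["tool_rot"];M=R.from_quat(np.array(a)[[1,2,3,0]]).as_matrix()
print(o["ee_pos"],o["joints"].round(3),"y ang",np.degrees(np.arctan2(M[1,1],M[0,1])));print("to go tool",(M.T@(np.array([.486,-.154,.0793])-o["ee_pos"])/.5).round(4))
d=env.get_image("wrist");f=d["frame"];cv2.imwrite("pics/w3.png",f)
u=np.array([np.cos(np.radians(65)),np.sin(np.radians(65)),0]);c=np.array([.486,-.154,0])
print(proj(d,[c+[0,0,.06],c+.0255*u+[0,0,.114],c-.0255*u+[0,0,.114],c+.047*u+[0,0,.068]]).round(1).tolist())
E
```

```text
clock: 3.3
ee_pos: [0.486, -0.1539, 0.236]
tool_rot: [-0.0, 0.965, -0.264, -0.0]
force: [0.6, -0.1, 0.6]
grip_width: 0.0871
gripper_force: 0.0
clock: 4.3
ee_pos: [0.486, -0.1539, 0.236]
tool_rot: [-0.0, 0.886, 0.464, -0.0]
force: [0.0, 0.4, 0.4]
grip_width: 0.0871
gripper_force: 0.0
clock: 5.3
ee_pos: [0.486, -0.154, 0.236]
tool_rot: [-0.0, 0.842, 0.539, 0.0]
force: [0.0, -0.7, -0.3]
grip_width: 0.0867
gripper_force: 0.0
[ 0.48595492 -0.15401779  0.23604554] [ 0.012  0.153 -0.185 -0.    -1.233  2.698] y ang -24.73491854793369
to go tool [1.000e-04 1.000e-04 3.135e-01]
[[258.6, 166.6], [258.5, 154.5], [258.3, 198.0], [258.7, 130.9]]
```

View pics/w3.png

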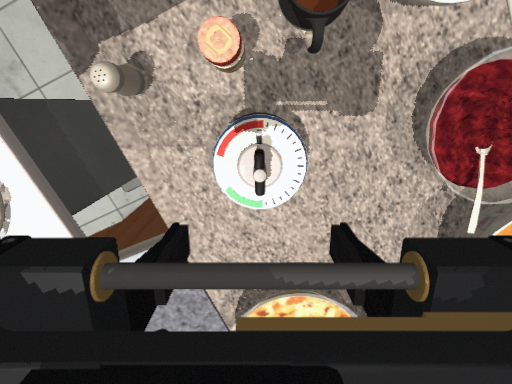

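Key is centred and aligned with the closing direction: it sits at (259,150–196), against a prediction of (258.5,154–198). Descend and grip.

```bash
python3 -m creep '0 0 0.03 0 0 0;0 0 0.07 0 0 0;0 0 0.11 0 0 0;0 0 0.15 0 0 0;0 0 0.19 0 0 0;0 0 0.23 0 0 0;0 0 0.26 0 0 0;0 0 0.29 0 0 0;0 0 0.31 0 0 0;0 0 0.3135 0 0 0' 1 40
python3 -m creep '0 0 0 0 0 0;0 0 0 0 0 0;0 0 0 0 0 0;0 0 0 0 0 0;0 0 0 0 0 0;0 0 0 0 0 0;0 0 0 0 0 0;0 0 0 0 0 0;0 0 0 0 0 0;0 0 0 0 0 0' 0 40
python3 -c "
from bench import env
o=env.observe();print(o['joints'].round(3),o['wrist_torque'],o['force'])"
```

```text
clock: 6.35
ee_pos: [0.4852, -0.154, 0.0782]
tool_rot: [-0.001, 0.842, 0.539, -0.001]
force: [-0.4, -0.3, 0.9]
grip_width: 0.0868
gripper_force: 0.0
clock: 7.35
ee_pos: [0.486, -0.154, 0.0793]
tool_rot: [0.0, 0.842, 0.539, 0.0]
force: [0.8, -0.6, -0.4]
grip_width: 0.0151
gripper_force: 2.0
[ 0.012  0.3   -0.42   0.    -0.851  2.698] [-0.28902468 -0.21583015 -0.02172763] [ 0.81188796 -0.59718256 -0.44639711]
```

Still closing, so I'll start turning only after it has settled.

```bash
python3 -m creep '0 0 0 0 0 0;0 0 0 0 0 0;0 0 0 0 0 0;0 0 0 0 0 0;0 0 0 0 0 0;0 0 0 0 0 0;0 0 0 0 0 0.03;0 0 0 0 0 0.07;0 0 0 0 0 0.12;0 0 0 0 0 0.17' 0 40
python3 -c "
from bench import env
o=env.observe();print(o['joints'].round(3),o['wrist_torque'],o['force'])"
```

```text
clock: 8.35
ee_pos: [0.4865, -0.1541, 0.0799]
tool_rot: [0.0, 0.904, 0.427, 0.001]
force: [-0.2, -0.5, 4.6]
grip_width: 0.0003
gripper_force: 2.7
[ 0.012  0.299 -0.419  0.    -0.851  2.44 ] [-0.14425627  0.23681768  0.00052187] [-0.2167524  -0.46609672  4.5713041 ]
```

The fingers shut fully, so the key isn't held. Looking before going on.

```bash
python3 - <<'E'
from bench import env
from h import *
o=env.observe();print(o["ee_pos"],o["grip_width"],o["gripper_force"])
a=env.get_image("wrist")["frame"][130:330,150:370]
d=env.get_image("scene")
x,y=proj(d,[[.486,-.154,.09]])[0].astype(int);b=d["frame"][y-50:y+50,x-55:x+55]
cv2.imwrite("pics/w4.png",np.hstack([cv2.resize(a,(396,360)),cv2.resize(b,(396,360),interpolation=cv2.INTER_CUBIC)]))
E
```

```text
[ 0.48654007 -0.15413894  0.07989491] 0.0003129653194445918 2.668844035360962
```

View pics/w4.png

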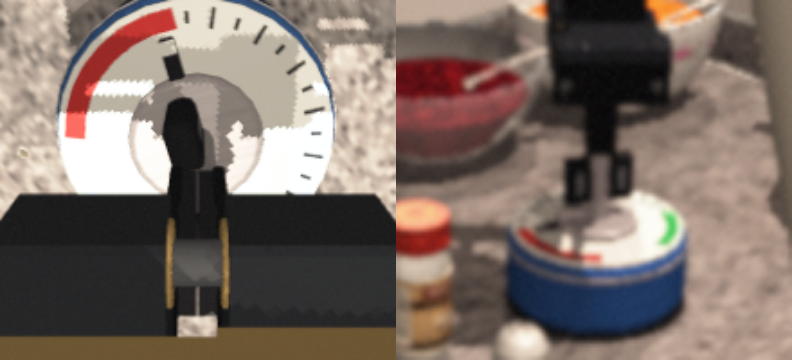

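The key is two separate wings, with a gap between them above the stem. The left half of the picture shows the fingers shut inside that gap, and the pointer hasn't moved. I'll back out, open, turn 90° and grip the wings end to end, which is a 51 mm grip. That gives much more turning leverage.

```bash
python3 -m creep '0 0 0 0 0 -0.06;0 0 0 0 0 -0.12;0 0 0 0 0 -0.17;0 0 0 0 0 -0.17;0 0 0 0 0 -0.17;0 0 0 0 0 -0.17;0 0 0 0 0 -0.17;0 0 0 0 0 -0.17;0 0 0 0 0 -0.17;0 0 0 0 0 -0.17' 0
python3 -m creep '0 0 0 0 0 0;0 0 0 0 0 0;0 0 0 0 0 0;0 0 0 0 0 0;0 0 0 0 0 0;0 0 0 0 0 0;0 0 0 0 0 0;0 0 0 0 0 0;0 0 0 0 0 0;0 0 0 0 0 0' 1
python3 -m creep '0 0 0 0 0 0;0 0 0 0 0 0;0 0 0 0 0 0;0 0 0 0 0 0;0 0 0 0 0 0;0 0 0 0 0 0.1;0 0 0 0 0 0.2;0 0 0 0 0 0.3;0 0 0 0 0 0.4;0 0 0 0 0 0.5' 1
python3 -m creep '0 0 0 0 0 0.1;0 0 0 0 0 0.2;0 0 0 0 0 0.3;0 0 0 0 0 0.4;0 0 0 0 0 0.5;0 0 0 0 0 0.54;0 0 0 0 0 0.54;0 0 0 0 0 0.54;0 0 0 0 0 0.54;0 0 0 0 0 0.54' 1
python3 - <<'E'
from bench import env
from h import *
o=env.observe();M=R.from_quat(np.array(o["tool_rot"])[[1,2,3,0]]).as_matrix()
print(o["joints"].round(3),"y ang",np.degrees(np.arctan2(M[1,1],M[0,1])))
d=env.get_image("wrist");f=d["frame"];cv2.imwrite("pics/w5.png",f)
E
```

```text
clock: 9.45
ee_pos: [0.4868, -0.1542, 0.0799]
tool_rot: [0.001, 0.842, 0.539, 0.001]
force: [1.2, -0.2, 5.3]
grip_width: 0.0002
gripper_force: 2.6
clock: 10.45
ee_pos: [0.4859, -0.154, 0.0793]
tool_rot: [-0.0, 0.842, 0.539, -0.0]
force: [-0.3, 0.0, -0.3]
grip_width: 0.0728
gripper_force: 0.0
clock: 11.45
ee_pos: [0.4859, -0.154, 0.0793]
tool_rot: [-0.0, 0.982, 0.19, 0.0]
force: [0.3, -0.5, -0.4]
grip_width: 0.087
gripper_force: 0.0
clock: 12.45
ee_pos: [0.486, -0.154, 0.0793]
tool_rot: [-0.0, 0.978, -0.209, 0.0]
force: [-0.5, -0.2, -0.4]
grip_width: 0.0872
gripper_force: 0.0
[ 0.012  0.3   -0.42  -0.    -0.851  1.139] y ang -114.07727850105424
```

View pics/w5.png

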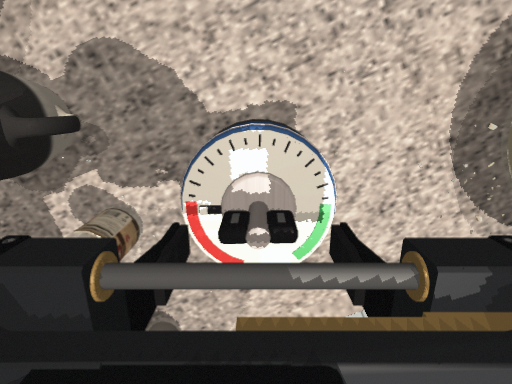

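The key lies across the image from (220,226) to (297,226), parallel to the closing line between the fingers. I'll close on its ends at 50 N.

```bash
python3 -m creep '0 0 0 0 0 0;0 0 0 0 0 0;0 0 0 0 0 0;0 0 0 0 0 0;0 0 0 0 0 0;0 0 0 0 0 0;0 0 0 0 0 0;0 0 0 0 0 0;0 0 0 0 0 0;0 0 0 0 0 0' 0 50
python3 -m creep '0 0 0 0 0 0.03;0 0 0 0 0 0.07;0 0 0 0 0 0.12;0 0 0 0 0 0.17;0 0 0 0 0 0.23;0 0 0 0 0 0.3;0 0 0 0 0 0.37;0 0 0 0 0 0.44;0 0 0 0 0 0.5;0 0 0 0 0 0.5'
python3 -c "
from bench import env
o=env.observe();print(o['joints'].round(3),o['wrist_torque'],o['force'])"
```

```text
clock: 13.5
ee_pos: [0.4861, -0.1539, 0.0793]
tool_rot: [-0.0, 0.978, -0.209, 0.0]
force: [0.7, 2.1, 2.6]
grip_width: 0.0149
gripper_force: 1.8
clock: 14.5
ee_pos: [0.4866, -0.1542, 0.0799]
tool_rot: [-0.0, 0.834, -0.552, 0.001]
force: [-0.3, -0.9, 3.2]
grip_width: 0.0004
gripper_force: 1.6
[ 0.012  0.299 -0.419  0.001 -0.851  0.388] [-0.05432564  0.14976573 -0.05693774] [-0.32836707 -0.88214746  3.17417569]
```

Shut again, with no torque and a slight upward force. That suggests the fingers are passing over the wings, so I'll check the fingertip height numerically.

```bash
python3 - <<'E'
from bench import env
from h import *
o=env.observe();M=R.from_quat(np.array(o["tool_rot"])[[1,2,3,0]]).as_matrix()
d=env.get_image("wrist")
print(o["ee_pos"],d["origin"])
for s in(-.0435,.0435,0):
  for z in(.06,.0793,.1,.12):
    p=np.array(o["ee_pos"])+M[:,1]*s;p[2]=z;print(s,z,proj(d,[p]).round(0).tolist())
a=d["frame"][130:330,130:390]
s=env.get_image("scene")
x,y=proj(s,[[.486,-.154,.09]])[0].astype(int);print(x,y,proj(s,[[.486,-.154,z] for z in(.067,.079,.098,.114)]).round(1).tolist())
b=s["frame"][y-40:y+40,x-40:x+40];cv2.imwrite("pics/w6.png",np.hstack([cv2.resize(a,(390,400)),cv2.resize(b,(400,400),interpolation=cv2.INTER_CUBIC)]))
E
```

```text
[ 0.48655511 -0.15421173  0.07992491] [ 0.51896887 -0.2283179   0.27775302]
-0.0435 0.06 [[206.0, 208.0]]
-0.0435 0.0793 [[202.0, 217.0]]
-0.0435 0.1 [[196.0, 229.0]]
-0.0435 0.12 [[189.0, 242.0]]
0.0435 0.06 [[315.0, 208.0]]
0.0435 0.0793 [[320.0, 217.0]]
0.0435 0.1 [[326.0, 229.0]]
0.0435 0.12 [[333.0, 243.0]]
0 0.06 [[261.0, 208.0]]
0 0.0793 [[261.0, 217.0]]
0 0.1 [[261.0, 229.0]]
0 0.12 [[261.0, 242.0]]
300 170 [[300.7, 179.0], [300.8, 174.8], [301.0, 168.0], [301.2, 162.2]]
```

View pics/w6.png

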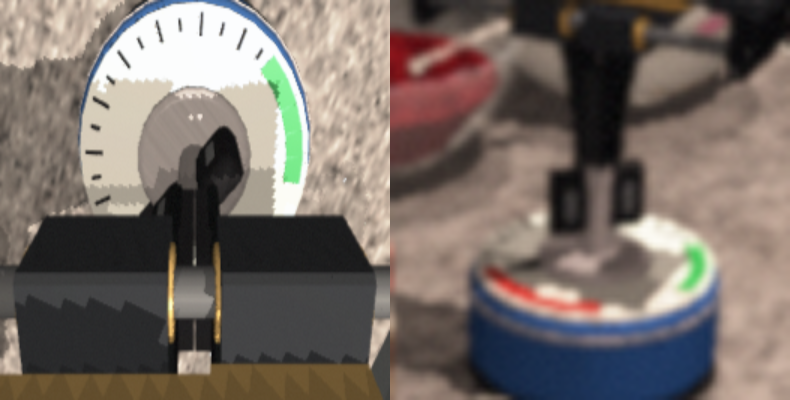

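The scene crop shows the shut fingertips ending at the tops of the wings (row ≈163, so z≈0.112). The real tips are therefore about 33 mm higher than the reported TCP height. Lift slightly, open, turn back, then descend 30 mm further while watching force.

```bash
python3 -m creep '0 0 -0.02 0 0 0;0 0 -0.02 0 0 0;0 0 -0.02 0 0 0;0 0 -0.02 0 0 0;0 0 -0.02 0 0 -0.1;0 0 -0.02 0 0 -0.2;0 0 -0.02 0 0 -0.3;0 0 -0.02 0 0 -0.4;0 0 -0.02 0 0 -0.49;0 0 -0.02 0 0 -0.49' 1 50
python3 -m creep '0 0 0 0 0 0;0 0 0 0 0 0;0 0 0 0 0 0;0 0 0.01 0 0 0;0 0 0.02 0 0 0;0 0 0.03 0 0 0;0 0 0.04 0 0 0;0 0 0.05 0 0 0;0 0 0.06 0 0 0;0 0 0.06 0 0 0' 1
python3 -m creep '0 0 0.005 0 0 0;0 0 0.01 0 0 0;0 0 0.015 0 0 0;0 0 0.02 0 0 0;0 0 0.02 0 0 0;0 0 0.02 0 0 0;0 0 0.02 0 0 0;0 0 0.02 0 0 0;0 0 0.02 0 0 0;0 0 0.02 0 0 0' 1
python3 - <<'E'
from bench import env
from h import *
o=env.observe();M=R.from_quat(np.array(o["tool_rot"])[[1,2,3,0]]).as_matrix()
print(o["joints"].round(3),"y ang",np.degrees(np.arctan2(M[1,1],M[0,1])),o["force"])
E
```

```text
clock: 15.6
ee_pos: [0.4856, -0.154, 0.0889]
tool_rot: [0.0, 0.976, -0.216, -0.0]
force: [0.2, -0.1, -0.0]
grip_width: 0.0724
gripper_force: 0.0
clock: 16.6
ee_pos: [0.4853, -0.154, 0.0584]
tool_rot: [0.0, 0.976, -0.216, -0.001]
force: [0.7, -0.2, -0.9]
grip_width: 0.0869
gripper_force: 0.0
clock: 17.6
ee_pos: [0.486, -0.154, 0.0493]
tool_rot: [-0.0, 0.976, -0.216, 0.0]
force: [-0.4, -0.2, -0.3]
grip_width: 0.0869
gripper_force: 0.0
[ 0.012  0.34  -0.454 -0.    -0.777  1.123] y ang -114.96847745351609 [-0.3654907  -0.24806543 -0.31813819]
```

There is no contact with the TCP reading below dial height, which confirms the offset. Close on the wing ends.

```bash
python3 -m creep '0 0 0 0 0 0;0 0 0 0 0 0;0 0 0 0 0 0;0 0 0 0 0 0;0 0 0 0 0 0;0 0 0 0 0 0;0 0 0 0 0 0;0 0 0 0 0 0;0 0 0 0 0 0;0 0 0 0 0 0' 0 40
python3 -c "
from bench import env
o=env.observe();print(o['joints'].round(3),o['wrist_torque'],o['force'])"
```

```text
clock: 18.6
ee_pos: [0.4865, -0.1533, 0.0493]
tool_rot: [-0.0, 0.976, -0.216, 0.0]
force: [1.3, 5.1, -0.3]
grip_width: 0.0506
gripper_force: 40.0
[ 1.300e-02  3.400e-01 -4.540e-01 -1.000e-03 -7.760e-01  1.123e+00] [ 1.38896054 -0.16779787  0.08756828] [ 1.33340299  5.12439437 -0.3062306 ]
```

Gripped at 50.6 mm and 40 N. Wind clockwise.

```bash
cat > s.py <<'E'
from bench import env
from h import *
o=env.observe();M=R.from_quat(np.array(o["tool_rot"])[[1,2,3,0]]).as_matrix()
print("j",o["joints"].round(3),"y ang",np.degrees(np.arctan2(M[1,1],M[0,1])).round(1),"T",o["wrist_torque"].round(3),"F",o["force"].round(1))
E
python3 -m creep '0 0 0 0 0 0.03;0 0 0 0 0 0.07;0 0 0 0 0 0.12;0 0 0 0 0 0.18;0 0 0 0 0 0.24;0 0 0 0 0 0.3;0 0 0 0 0 0.36;0 0 0 0 0 0.42;0 0 0 0 0 0.48;0 0 0 0 0 0.5'; python3 s.py
python3 -m creep '0 0 0 0 0 0.06;0 0 0 0 0 0.13;0 0 0 0 0 0.2;0 0 0 0 0 0.27;0 0 0 0 0 0.34;0 0 0 0 0 0.41;0 0 0 0 0 0.48;0 0 0 0 0 0.55;0 0 0 0 0 0.6;0 0 0 0 0 0.6'; python3 s.py
```

```text
clock: 19.6
ee_pos: [0.4865, -0.1533, 0.0493]
tool_rot: [-0.001, 0.829, -0.559, 0.0]
force: [1.4, 5.5, 0.1]
grip_width: 0.0506
gripper_force: 40.0
j [ 0.013  0.34  -0.454 -0.001 -0.776  0.371] y ang -158.0 T [ 1.462 -0.109  0.129] F [1.4 5.5 0.1]
clock: 20.6
ee_pos: [0.4865, -0.1533, 0.0493]
tool_rot: [0.001, -0.503, 0.864, 0.0]
force: [1.7, 5.6, 0.2]
grip_width: 0.0509
gripper_force: 40.0
j [ 0.013  0.34  -0.454 -0.001 -0.776 -0.528] y ang 150.4 T [ 1.636 -0.178  0.132] F [1.7 5.6 0.2]
```

```bash

python3 -m creep '0 0 0 0 0 0.06;0 0 0 0 0 0.13;0 0 0 0 0 0.2;0 0 0 0 0 0.27;0 0 0 0 0 0.34;0 0 0 0 0 0.41;0 0 0 0 0 0.48;0 0 0 0 0 0.55;0 0 0 0 0 0.62;0 0 0 0 0 0.65'; python3 s.py
python3 -m creep '0 0 0 0 0 0.06;0 0 0 0 0 0.13;0 0 0 0 0 0.2;0 0 0 0 0 0.27;0 0 0 0 0 0.34;0 0 0 0 0 0.41;0 0 0 0 0 0.48;0 0 0 0 0 0.55;0 0 0 0 0 0.62;0 0 0 0 0 0.65'; python3 s.py
```

```text
clock: 21.6
ee_pos: [0.4865, -0.1533, 0.0493]
tool_rot: [0.001, -0.039, 0.999, 0.0]
force: [1.8, 5.2, -1.0]
grip_width: 0.0502
gripper_force: 40.0
j [ 1.300e-02  3.400e-01 -4.540e-01 -1.000e-03 -7.760e-01 -1.504e+00] y ang 94.5 T [ 1.666 -0.335  0.138] F [ 1.8  5.2 -1. ]
clock: 22.6
ee_pos: [0.4865, -0.1533, 0.0493]
tool_rot: [0.0, 0.433, 0.901, 0.001]
force: [1.4, 6.1, -0.3]
grip_width: 0.0506
gripper_force: 40.0
j [ 1.300e-02  3.400e-01 -4.540e-01 -1.000e-03 -7.760e-01 -2.479e+00] y ang 38.6 T [ 1.457 -0.338  0.186] F [ 1.4  6.1 -0.3]
```

```bash

python3 -m creep '0 0 0 0 0 0.03;0 0 0 0 0 0.06;0 0 0 0 0 0.09;0 0 0 0 0 0.12;0 0 0 0 0 0.14;0 0 0 0 0 0.16;0 0 0 0 0 0.18;0 0 0 0 0 0.19;0 0 0 0 0 0.2;0 0 0 0 0 0.2'; python3 s.py
python3 -m creep '0 0 0 0 0 0.01;0 0 0 0 0 0.02;0 0 0 0 0 0.03;0 0 0 0 0 0.04;0 0 0 0 0 0.05;0 0 0 0 0 0.06;0 0 0 0 0 0.06;0 0 0 0 0 0.06;0 0 0 0 0 0.06;0 0 0 0 0 0.06'; python3 s.py
```

```text
clock: 23.6
ee_pos: [0.4865, -0.1533, 0.0493]
tool_rot: [0.0, 0.562, 0.827, 0.001]
force: [1.7, 5.5, -0.3]
grip_width: 0.0503
gripper_force: 40.0
j [ 1.300e-02  3.400e-01 -4.540e-01 -1.000e-03 -7.760e-01 -2.777e+00] y ang 21.6 T [ 1.467 -0.274  0.11 ] F [ 1.7  5.5 -0.3]
clock: 24.6
ee_pos: [0.4865, -0.1533, 0.0493]
tool_rot: [0.0, 0.599, 0.801, 0.001]
force: [0.4, 5.2, -0.5]
grip_width: 0.0505
gripper_force: 40.0
j [ 1.300e-02  3.400e-01 -4.540e-01 -1.000e-03 -7.760e-01 -2.866e+00] y ang 16.5 T [ 1.466 -0.349  0.136] F [ 0.4  5.2 -0.5]
```

```bash

python3 -m creep '0 0 0 0 0 0.01;0 0 0 0 0 0.02;0 0 0 0 0 0.03;0 0 0 0 0 0.04;0 0 0 0 0 0.04;0 0 0 0 0 0.04;0 0 0 0 0 0.04;0 0 0 0 0 0.04;0 0 0 0 0 0.04;0 0 0 0 0 0.04'; python3 s.py
python3 -m creep '0 0 0 0 0 0.01;0 0 0 0 0 0.02;0 0 0 0 0 0.03;0 0 0 0 0 0.04;0 0 0 0 0 0.04;0 0 0 0 0 0.04;0 0 0 0 0 0.04;0 0 0 0 0 0.04;0 0 0 0 0 0.04;0 0 0 0 0 0.04'; python3 s.py
python3 - <<'E'
from h import *
from bench import env
d=env.get_image("wrist");f=d["frame"];hsv=cv2.cvtColor(f,cv2.COLOR_BGR2HSV);Y,X=np.mgrid[:384,:512]
c=np.array([.4865,-.1535])
for n,m in(("green",(hsv[...,1]>90)&(abs(hsv[...,0].astype(int)-65)<22)),("white pointer/dark",f.max(2)<50)):
    w=ray(d,np.c_[X[m],Y[m]].astype(float),.06 if n=="green" else .068)[:,:2]-c
    r=np.hypot(*w.T);k=(r>(.048 if n=="green" else .036))&(r<(.06 if n=="green" else .044));a=np.degrees(np.arctan2(w[k,1],w[k,0]))
    print(n,np.histogram(a,bins=np.arange(-180,181,15))[0], a.mean() if k.any() else 0)
E
```

```text
clock: 25.6
ee_pos: [0.4866, -0.1534, 0.0493]
tool_rot: [0.0, 0.62, 0.785, 0.0]
force: [1.1, 5.2, -0.5]
grip_width: 0.0503
gripper_force: 40.9
j [ 1.400e-02  3.400e-01 -4.540e-01  1.000e-03 -7.760e-01 -2.922e+00] y ang 13.4 T [ 1.544 -0.32   1.54 ] F [ 1.1  5.2 -0.5]
clock: 26.6
ee_pos: [0.4866, -0.154, 0.0494]
tool_rot: [0.001, 0.646, 0.764, 0.0]
force: [4.4, 1.9, -4.8]
grip_width: 0.0507
gripper_force: 43.1
j [ 0.012  0.34  -0.454  0.    -0.776 -2.987] y ang 9.5 T [ 0.512 -1.291  2.048] F [ 4.4  1.9 -4.8]
green [ 55 197   9   0   0   0   0   0   0   0   0   0   0   0   0   0   0   0
   0   0   0   0   0   0] -159.3859987879145
white pointer/dark [ 30 136 157  80   0   0   0   0   0  38 157 160  96   0   0   0   0   0
   0   0   0   0   0   0] -75.6819085997164
```

Wrist torque jumped from 0.14 to over 1.5 N·m, so the key is against the firm stop. Release, lift straight up and check the pointer.

```bash

python3 -m creep '0 0 0 0 0 0;0 0 0 0 0 0;0 0 0 0 0 0;0 0 0 0 0 0;0 0 0 0 0 0;0 0 0 0 0 0;0 0 0 0 0 0;0 0 0 0 0 0;0 0 0 0 0 0;0 0 0 0 0 0' 1
python3 -m creep '0 0 -0.02 0 0 0;0 0 -0.06 0 0 0;0 0 -0.1 0 0 0;0 0 -0.15 0 0 0;0 0 -0.2 0 0 0;0 0 -0.25 0 0 0;0 0 -0.3 0 0 0;0 0 -0.35 0 0 0;0 0 -0.38 0 0 0;0 0 -0.38 0 0 0' 1
python3 - <<'E'
from h import *
from bench import env
d=env.get_image("wrist");f=d["frame"];hsv=cv2.cvtColor(f,cv2.COLOR_BGR2HSV);Y,X=np.mgrid[:384,:512]
c=np.array([.486,-.154])
P=np.c_[X.ravel(),Y.ravel()].astype(float)
g=((hsv[...,1]>90)&(abs(hsv[...,0].astype(int)-65)<22)).ravel();rd=((hsv[...,1]>130)&((hsv[...,0]<8)|(hsv[...,0]>172))).ravel();k=(f.max(2)<50).ravel()
for n,m,z,a,b in(("green",g,.06,.048,.06),("red",rd,.06,.048,.06),("pointer",k,.068,.036,.042),("key",k,.114,.01,.026)):
    w=ray(d,P[m],z)[:,:2]-c;r=np.hypot(*w.T);s=(r>a)&(r<b);t=np.degrees(np.arctan2(w[s,1],w[s,0]))%360
    print(n,s.sum(),"mean",t.mean().round(1) if s.any() else 0,np.histogram(t,bins=np.arange(0,361,15))[0])
E
```

```text
clock: 27.65
ee_pos: [0.486, -0.154, 0.0493]
tool_rot: [-0.0, 0.646, 0.763, -0.0]
force: [-0.7, 0.2, -0.3]
grip_width: 0.0869
gripper_force: 0.0
clock: 28.65
ee_pos: [0.4873, -0.1543, 0.2425]
tool_rot: [0.003, 0.646, 0.764, 0.002]
force: [-0.7, 0.1, -0.8]
grip_width: 0.0869
gripper_force: 0.0
green 188 mean 219.8 [ 0  0  0  0  0  0  0  0  0  0  0  0 14 48 50 47 29  0  0  0  0  0  0  0]
red 360 mean 98.5 [ 0  0  0  0 70 73 69 68 66 14  0  0  0  0  0  0  0  0  0  0  0  0  0  0]
pointer 0 mean 0 [0 0 0 0 0 0 0 0 0 0 0 0 0 0 0 0 0 0 0 0 0 0 0 0]
key 273 mean 87.2 [ 7 52 55 42 20  0  0  0  4 11 15 31 14 13  9  0  0  0  0  0  0  0  0  0]
```

```bash
python3 - <<'E'
from h import *
from bench import env
c=np.array([.486,-.154])
for n in("wrist","top"):
    d=env.get_image(n);f=d["frame"].max(2).astype(np.float32)
    for r,z in((.036,.068),(.04,.068)):
        t=np.radians(np.arange(0,360,5));p=np.c_[c[0]+r*np.cos(t),c[1]+r*np.sin(t),np.full(len(t),z)]
        q=proj(d,p).astype(np.float32);v=cv2.remap(f,q[:,0],q[:,1],cv2.INTER_LINEAR).ravel().astype(int)
        print(n,r,[(int(np.degrees(a).round()),x) for a,x in zip(t,v) if x<110])
print(env.observe()["force"])
E
```

```text
wrist 0.036 [(200, np.int64(76))]
wrist 0.04 []
top 0.036 [(200, np.int64(68)), (205, np.int64(75)), (220, np.int64(67)), (225, np.int64(22)), (230, np.int64(28)), (235, np.int64(35)), (240, np.int64(38)), (245, np.int64(38)), (250, np.int64(38)), (255, np.int64(38)), (260, np.int64(41)), (265, np.int64(49)), (270, np.int64(63)), (275, np.int64(72)), (280, np.int64(71)), (285, np.int64(62)), (290, np.int64(58)), (295, np.int64(53)), (300, np.int64(43)), (305, np.int64(44)), (310, np.int64(43)), (315, np.int64(51)), (320, np.int64(84))]
top 0.04 [(200, np.int64(105)), (220, np.int64(27)), (225, np.int64(24)), (230, np.int64(34)), (235, np.int64(38)), (240, np.int64(38)), (245, np.int64(38)), (250, np.int64(34)), (255, np.int64(23)), (260, np.int64(36)), (300, np.int64(104)), (305, np.int64(71)), (310, np.int64(45)), (315, np.int64(35)), (320, np.int64(40)), (325, np.int64(71))]
[ 0.22801905 -0.66723092 -0.37467398]
```

The pointer stands at about 202°, so q≈5.1: the last click, held by the ratchet. The gripper is clear.

```bash
python3 -c "
from bench import env
print(env.sign_off())"
```

```text
the job is handed in; nothing more can be done
None
```

I wound the run-down timer (the one on the robot's right) to its firm stop and let go; its pointer held at about 5.1 rad, the last click. The other timer, mug, spice jar and salt shaker were not touched, and I handed the job in at about 29 s.

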